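Draw the dry label out of the bottom of the label press

TASK

The label on the long bottom board of the drying press is dry: by pressing a fingertip on the board's cork strip, draw that board straight out from under the weighted pile, all the way to the stop at the end of the apron, and then gently set the small hinged tin flat on the middle of the label so that it cannot curl. The labels higher up are still damp, so do not touch the short boards or the marble slab: they must sink together into the press and stay lying there squarely. Press firmly but never so hard as to crush the cork (keep under 22 N on the board), and leave the glass, the bottle and everything else where they stand.

Things in the scene. Friction and masses are not known exactly. Their poses are not given: they have to be found in the camera images.
- press: Label-drying press of waxed wood, fixed on screw feet 3 to 7 mm above the table; base 286 x 160 x 10 mm. Origin on the base's underside below the front face of the front bar; x points from the apron (robot side) to the pile, y left, z up. Pocket: x 8 to 108 mm, four corner posts (tops at z 46 mm), low cheeks, a back bar, and the front bar (x 0 to 8, z 18 to 26 mm) with a slot below it.
- stop (a point): Top of the low stop at the apron's outer end, mid-width: face towards the pile at press x -156 mm, top at z 14 mm. The apron between it and the bar has its floor at z 10 mm and side rails at y +-61.5 mm (inner faces), 12 mm wide, tops at z 15 mm.
- board: The long bottom board: plywood 148 (x) x 120 (y) x 6 mm, 80 g, on the press floor under the pile; axes about as the press's. Origin at the centre of its underside. At first the centre is at about press x +29 mm, so 45 mm stick out on the apron; against the stop it is at -82 mm, the rear edge 8 mm clear of the bar. 1.5 mm play a side; too wide and flat to grip: press and drag it.
- strip (a point): Centre of the top of the cork strip let in flush across the board's front end (32 mm in x, 120 mm in y): 58 mm in front of the board's origin, 6 mm above its underside. Non-slip, on foam rubber that gives 1 mm under 20 N. Depending on the load a fingertip must press with some 6 to 11 N before the board follows; with less, it slides over the cork.
- label (a point): Centre of the label (98 mm in x, 74 mm in y) on top of the long board, 10 mm behind the board's origin, 6 mm above its underside.
- ply1: Lowest of three short plywood boards, 94 x 118 x 6 mm, 50 g, loose on the long board in the pocket, held back by the front bar. Origin at the centre of its underside, at first at about press x 57 mm, z 16 mm; it sinks 6 mm when the long board has gone. Friction between boards about 0.35.
- ply2: The middle short board, the same, on top of ply1.
- ply3: The upper short board, the same, on top of ply2.
- slab: Loose slab of marble 82 (x) x 110 (y) x 18 mm, 0.35 to 0.68 kg, lying on ply3 as the press's weight. Origin at the centre of its underside; its top is at first 52 mm above the underside of the press.
- tin: Small flat hinged tin, shut, 62 (x) x 88 (y) x 21 mm, 0.14 kg, lying on the table to the left or right of the press. Origin at the centre of its underside. Grip it across its 62 mm width.
- glass: Stemmed tasting glass, 65 mm across, 155 mm tall, standing at the back right. Origin at the centre of its foot. Leave alone.
- bottle_a: Wine bottle, 74 mm across, 321 mm tall, standing at the back left. Origin at the centre of its foot. Leave alone.
- matchbox: Matchbox, 37 x 56 x 17 mm, lying on the table on the other side of the press from the tin. Origin at the centre of its underside. Leave alone.
Things that resemble listed ones, but are neither listed nor needed, are in the scene too. What is shaped like the tin but green is not meant.

How it is judged (in metres and radians):
On the way, in this order (a step that is already met when the one before it is completed fails the run):
1. the bottom board is drawn out to the stop and the pile above has sunk into the press, lying square (angle between each of ply1, ply2, ply3, slab's own z axis and vertical below 0.05 rad and x of ply1 in the frame of press between 0.045 and 0.069 m and y of ply1 in the frame of press between -0.012 and 0.012 m and z of each of ply1, board in the frame of press below 0.0125 m and x of ply2 in the frame of press between 0.045 and 0.069 m and y of ply2 in the frame of press between -0.012 and 0.012 m and z of ply2 in the frame of press below 0.0185 m and x of ply3 in the frame of press between 0.045 and 0.069 m and y of ply3 in the frame of press between -0.012 and 0.012 m and z of ply3 in the frame of press below 0.0245 m and x of slab in the frame of press between 0.045 and 0.069 m and y of slab in the frame of press between -0.012 and 0.012 m and z of slab in the frame of press below 0.0305 m and x of board in the frame of press below -0.077 m), for 0.2 s.
2. the tin lies on the label (horizontal distance between tin and label below 0.018 m and z of tin in the frame of board between 0.003 and 0.01 m and angle between tin's own z axis and vertical below 0.06 rad), for 0.2 s.
At the end, for the whole second after the job is handed in: The long board lies within 5 mm of the apron stop; the three short boards and slab lie flat (0.05 rad) in the pocket, one board lower, each within 12 mm of its middle (press x 57 mm, y 0); the tin lies flat on the board, centre within 18 mm of the label's centre; all at rest (all of step 1 and all of step 2 and linear speed of each of tin, board, slab below 0.02 m/s); the robot touches nothing.
It fails at once if the fingers press on the long board with more than 22 N in all (contact force between the fingers and board above 22 N).
It fails at once if the robot touches the short boards or the slab (over 1 N) (contact force between any of the fingers, the arm and ply1 above 1 N or contact force between any of the fingers, the arm and ply2 above 1 N or contact force between any of the fingers, the arm and ply3 above 1 N or contact force between any of the fingers, the arm and slab above 1 N).
It fails at once if the slab or the pile tips (over 0.3 rad) (angle between any of ply1, ply2, ply3, slab's own z axis and vertical above 0.3 rad).
It fails at once if the tin is dropped on the board (impact over 80 N) (contact force between tin and board above 80 N).
It fails at once if the glass, the bottle or the matchbox is moved (over 15 mm) (distance of any of glass, bottle_a, matchbox from where it was at the start of the episode above 0.015 m).
It also fails if it takes over 72 s, if anything falls off the work surface, if the arm or the gripper's body presses on something with over 40 N, if the wrist force passes 120 N, or if a joint passes its speed limit or range.

ROBOT

A 6-joint arm with a two-finger parallel gripper is mounted at the origin on the work surface; the furniture and walls round the work are solid. World frame = base frame: x ahead of the robot, y to its left, z up, the work surface at z = 0. Lengths are in mm, angles in rad, forces in N, time in s.
With the tool pointing down it reaches from about 350 to 725 mm from the base axis. Payload 6 kg.
Tool frame: the origin (TCP) lies between the finger pads; the fingertips stand 19 mm ahead of it and the grasp point (between the pads) is the TCP; z points along the fingers, y is the line along which they close (so a half turn about z gives the same grasp; the last joint's range is limited). The gripper opens to 85 mm and grips with 20 to 120 N. Pads are 22 mm wide; open, the fingers measure 114 mm over their backs; the gripper's body (76 mm by 85 mm) begins 54 mm behind the grasp point. The pads swing forward as they close: fully open they stand 13 mm farther back than shut.
Start: joints at [-0.879, 0.04, 0.085, 0, -1.615, -0.334], TCP at [210.137, -561.977, 250.261] pointing down, gripper open.
Joint ranges: [-2.56, 2.56], [-1.29, 2.01], [-1.08, 1.49], [-3.29, 1.98], [-2.81, -0.18], [-2.99, 2.99]. Speed limits (rad/s): [2.57, 2.57, 3.01, 3.14, 3.14, 3.14].

INTERFACE

Orientations are given as a 3x3 rotation matrix whose columns are the frame's x, y, z axes.
In Python, from plant import r gives the robot as it stands.
- The arm moves only by the shell command python3 -m creep 'ROWS' [OPENING] [FORCE]. ROWS is JSON, a list of rows, each a list of 2 entries, a list of its own where there are three numbers: the shift along the tool's x, y, z in cm, then the turn about the tool's z in rad. In form: [[[dx, dy, dz], turn], ...]. A call has 1 to 12 rows; each row is the pose to reach, as a shift and turn from the pose commanded when the call began, along the tool's axes at that moment; what a row does not reach only later rows make up. A row lasts 1/10 s, in which the tool goes at most 50 mm and 8.59 degrees, less where a joint would pass 70% of its speed; a pose out of reach is approached as far as the arm can. A call with a gripper value outside its range is refused whole. OPENING is the closure, from -1 (fully open) to 1 (shut), set as the call begins (- or left out, the last holds). The fingers move at their own pace and stop on an object; FORCE is the grip in N (left out, the last holds). Time passes only in rows, so rows that repeat a pose let the fingers close. It gives the time, the measured TCP pose, the force, the opening and the grip force at its end, in the units of the state.
- r.sense(): the state, without advancing time (a new reading comes with each control period).
- r.grab_frame(name): name is "scene" or "side" or "wrist"; returns the picture (384x512x3 uint8, blue, green, red); there is no depth.
- r.get_calibration(name): a dict with "K" (3x3 intrinsics, pixels), "k1" (the pictures are not rectified: a ray, as slopes to the right and down, at radius r is drawn at 1 + k1 r^2 times it, then the intrinsics apply), "pose" (4x4, takes a point from camera to world coordinates); the wrist camera has in their place "T_tool_cam" (4x4, takes a point from camera to tool coordinates, whose origin is the TCP and whose axes are the flange's). Camera axes: x right, y up, looking along -z (the intrinsics and any distortion apply to the point x, -y, -z); pixel columns grow to the right and rows downward; lengths in mm; the calibration is good to about 2 mm. A picture is of the moment at which its call begins: read the wrist's pose just before it. get_calibration takes no time and is no camera call.
- r.hand_in(): hands the job in; it is judged then, once.
The state is a dict: "time": time; "joints": joint angles; "dq": joint speeds; "tau": joint torques, N m; "ee_pos": TCP position; "ee_rot": TCP orientation; "ft_force": force on the tool from outside, world axes, zero at the start; "torque": the same for the moment, N m; "grip_width": opening from 0.0 (shut) to 1.0 (fully open); "gripper_force": force on a finger pad.
Only numpy, scipy, OpenCV 4.12 (cv2) and the standard library are available. Lean on these libraries where they do the work, as an engineer would, in place of code of your own. Each camera call takes 0.05 s, during which the arm holds its last target. There are 200 camera calls.

## Working session

There is one attempt and no reset: what is moved stays moved. The work goes in short steps, Python scripts to look and compute and a shell command to move; the robot and the scene stay as the last step left them, time stands still between calls to the robot, and variables do not carry over. Pictures are saved under pics/ and viewed, at most 10 in all, crops included, and the job is handed in when it is done.

```bash
mkdir -p pics; ls
cat > h.py <<'E'
import numpy as np, cv2
from plant import r
def ray(cal,px,T=None):
    K=np.array(cal["K"]);k1=cal["k1"]
    P=np.array(cal["pose"]) if T is None else T
    d=np.array([(px[0]-K[0,2])/K[0,0],(px[1]-K[1,2])/K[1,1]]);u=d.copy()
    for _ in range(20): u=d/(1+k1*(u@u))
    return P[:3,3],P[:3,:3]@np.array([u[0],-u[1],-1])
def onz(cal,px,z,T=None):
    o,d=ray(cal,px,T);return o+d*(z-o[2])/d[2]
def proj(cal,p,T=None):
    K=np.array(cal["K"]);P=np.array(cal["pose"]) if T is None else T
    q=P[:3,:3].T@(np.array(p)-P[:3,3]);u=np.array([q[0],-q[1]])/-q[2];u=u*(1+cal["k1"]*(u@u))
    return K[0,0]*u[0]+K[0,2],K[1,1]*u[1]+K[1,2]
def wristT(s,cal):
    T=np.eye(4);T[:3,:3]=np.array(s["ee_rot"]);T[:3,3]=s["ee_pos"];return T@np.array(cal["T_tool_cam"])
E
python3 - <<'E'
from h import *
np.set_printoptions(precision=3,suppress=True)
s=r.sense();print(s)
for n in("scene","side","wrist"):
    f=r.grab_frame(n);cv2.imwrite(f"pics/{n}0.png",f)
    print(n,r.get_calibration(n))
a=cv2.imread("pics/scene0.png");b=cv2.imread("pics/side0.png")
E
```

```text
pics
{'time': 0.0, 'joints': array([-0.879,  0.041,  0.084, -0.   , -1.615, -0.334]), 'dq': array([-0.   , -0.001, -0.001,  0.001,  0.   , -0.   ]), 'tau': array([ -0.001, -36.82 ,  34.741,   6.932,  -0.006,   0.   ]), 'ee_pos': array([ 210.12 , -561.695,  249.258]), 'ee_rot': array([[-0.937, -0.35 , -0.001],
       [-0.35 ,  0.937,  0.002],
       [ 0.   ,  0.002, -1.   ]]), 'ft_force': array([-0.056,  0.124, -0.998]), 'torque': array([ 0.035, -0.033, -0.018]), 'gripper_force': 0.0, 'grip_width': 1.0002482002553825}
scene {'K': array([[459.84 ,   0.   , 258.329],
       [  0.   , 459.84 , 186.841],
       [  0.   ,   0.   ,   1.   ]]), 'k1': -0.013424386401969872, 'pose': array([[ -0.732,   0.477,  -0.488, -97.283],
       [ -0.682,  -0.492,   0.542, 708.723],
       [  0.019,   0.729,   0.684, 967.779],
       [  0.   ,   0.   ,   0.   ,   1.   ]])}
side {'K': array([[478.791,   0.   , 259.559],
       [  0.   , 478.791, 181.275],
       [  0.   ,   0.   ,   1.   ]]), 'k1': -0.029329883753834822, 'pose': array([[   0.668,   -0.524,    0.528, 1181.673],
       [   0.744,    0.469,   -0.477, -565.415],
       [   0.002,    0.712,    0.703,  916.24 ],
       [   0.   ,    0.   ,    0.   ,    1.   ]])}
wrist {'K': array([[304.344,   0.   , 257.17 ],
       [  0.   , 304.344, 190.672],
       [  0.   ,   0.   ,   1.   ]]), 'k1': -0.05853183070549668, 'T_tool_cam': array([[   0.   ,    0.955,    0.296,   74.965],
       [   1.   ,    0.   ,   -0.001,    1.176],
       [  -0.001,    0.296,   -0.955, -122.414],
       [   0.   ,    0.   ,    0.   ,    1.   ]])}
```

View pics/scene0.png

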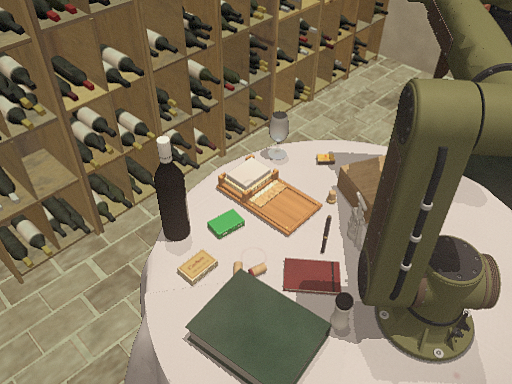

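View pics/side0.png

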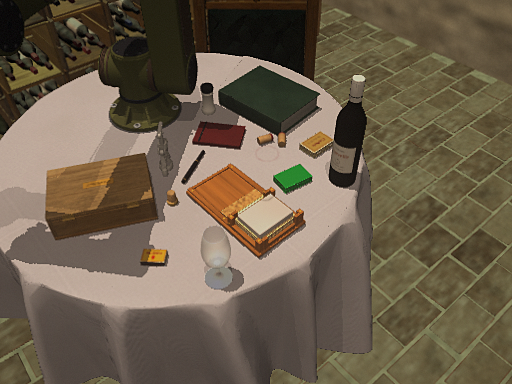

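Scene view: the press is at (270,195), the bottle at (172,190) and the glass at (278,135). Tin candidates in scene pixels are green (226,223), tan lettered (198,267) and small yellow (325,158). The tan one fits: green is excluded, and the small yellow one is the matchbox on the other side of the press. I'll confirm this in an enlarged crop.

Run:
```python
import cv2,numpy as np
a=cv2.imread("pics/scene0.png");b=cv2.imread("pics/side0.png")
def c(i,x,y,w,h,W,H): return cv2.resize(i[y:y+h,x:x+w],(W,H),interpolation=cv2.INTER_CUBIC)
o=np.zeros((600,800,3),np.uint8)
o[:360,:400]=c(a,205,148,125,90+22,400,360)
o[:360,400:]=c(b,180,155,130,117,400,360)
o[360:,:400]=c(a,165,240,100,60,400,240)
o[360:,400:]=c(b,280,120,100,60,400,240)
cv2.imwrite("pics/crop1.png",o)
```

```text
(no output)
```

View pics/crop1.png

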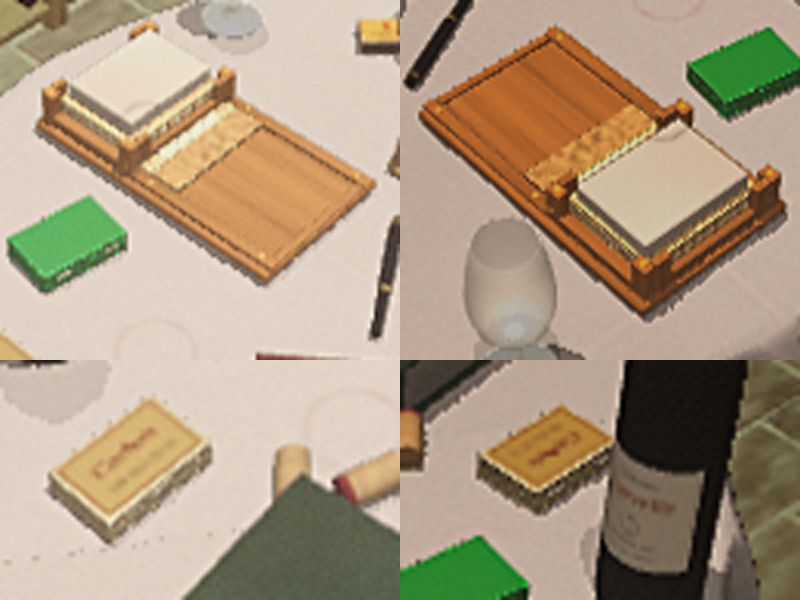

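The lower crops show the tan lettered tin (scene (198,267)), lying left of the press. The green one is the decoy, and the press has its apron towards the robot. Next come rough metric positions.

Run:
```python
from h import *
np.set_printoptions(precision=1,suppress=True)
A=r.get_calibration("scene");B=r.get_calibration("side")
sc=lambda x,y:(205+x/3.2,148+y/3.214); sd=lambda x,y:(180+(x-400)/3.077,155+y/3.077)
for n,p in dict(endR=(375,180),endL=(265,272),stripFL=(182,190),stripFR=(265,118)).items(): print("sc",n,onz(A,sc(*p),20)[:2])
for n,p in dict(endL=(555,29),endR=(422,110),stripFR=(527,177),stripFL=(632,105)).items(): print("sd",n,onz(B,sd(*p),20)[:2])
f=lambda x,y:(165+x/4,240+(y-360)/4); g=lambda x,y:(280+(x-400)/4,120+(y-360)/4)
print("tin sc",[onz(A,f(*p),21)[:2] for p in((50,483),(150,399),(212,449),(110,527))])
print("tin sd",[onz(B,g(*p),21)[:2] for p in((478,457),(562,407),(614,440),(540,490))])
```

```text
sc endR [ 394.8 -117.7]
sc endL [395.8  35.7]
sc stripFL [512.5  13.4]
sc stripFR [ 520.1 -110.9]
sd endL [404.8  26.8]
sd endR [ 407.9 -121.9]
sd stripFR [ 526.7 -103. ]
sd stripFL [522.4  14.9]
tin sc [array([513.2, 325.4]), array([518.2, 236.9]), array([459.3, 236.8]), array([461. , 321.3])]
tin sd [array([472.4, 229.6]), array([473.6, 317.3]), array([525. , 317.4]), array([527.1, 236.7])]
```

```bash
python3 -m creep '[[[-2,1.7,0],0.03],[[-5.5,4.6,0],0.06],[[-9.5,8,0],0.1],[[-13.5,11.4,0],0.13],[[-17.5,14.8,0],0.16],[[-21.5,18.2,0],0.19],[[-25.5,21.6,0],0.22],[[-29.5,25,0],0.25],[[-33.5,28.3,0],0.28],[[-37.5,31.7,0],0.3],[[-41.5,35.1,0],0.31],[[-44,37.2,0],0.32]]' 1; python3 -m creep '[[[-1,0.9,0],0],[[-1,0.9,0],0],[[-1,0.9,0],0],[[-1,0.9,0],0]]'
python3 - <<'E'
from h import *
s=r.sense();f=r.grab_frame("wrist");cv2.imwrite("pics/w1.png",f)
import pickle;pickle.dump((s,f),open("w1.pkl","wb"));print(s["joints"],s["ft_force"])
cv2.imwrite("pics/w1v.png",cv2.resize(f,(800,600),interpolation=cv2.INTER_CUBIC))
E
```

```text
time: 1.35
ee_pos: [490.3, -61.2, 250.4]
ee_rot: [[-0.999, -0.038, 0.0], [-0.038, 0.999, 0.0], [-0.0, 0.0, -1.0]]
ft_force: [-0.2, 0.1, 0.7]
grip_width: -0.001
gripper_force: 0.0
time: 1.75
ee_pos: [499.0, -55.0, 250.5]
ee_rot: [[-0.999, -0.036, 0.0], [-0.036, 0.999, -0.0], [-0.0, -0.0, -1.0]]
ft_force: [-1.1, 0.1, 0.3]
grip_width: -0.003
gripper_force: 0.0
[ 2.92333791e-01 -2.22885626e-01 -1.60530770e-01  5.72498290e-05
 -1.63296176e+00 -1.82669277e+00] [-1.05833945  0.11615797  0.25539255]
```

View pics/w1v.png

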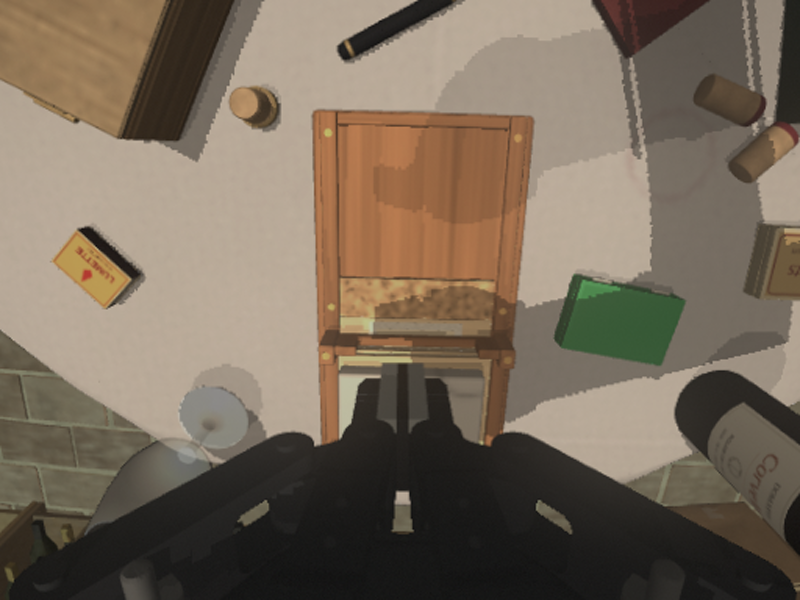

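The wrist view shows the press apron with the stop edge at (338,124)–(507,130), the cork strip's front edge at (338,277)–(494,279), the matchbox at (95,267), the green decoy at (620,320) and the tin at the right edge (780,260), all in view pixels (1.5625x).

Run:
```python
from h import *
import pickle
np.set_printoptions(precision=1,suppress=True)
s,f=pickle.load(open("w1.pkl","rb"));C=r.get_calibration("wrist");T=wristT(s,C)
for n,p,z in [("stopR",(338,124),19),("stopL",(507,130),19),("endR",(315,111),20),("endL",(532,117),20),("frontR",(338,277),21),("frontL",(494,279),21),("s2R",(341,318),21),("s2L",(493,320),21),("barR",(343,333),26),("barL",(492,335),26),("scrFR",(328,132),20),("scrFL",(517,138),20),("scrBR",(331,307),20),("scrBL",(502,310),20)]:
    print(n,onz(C,np.array(p)/1.5625,z,T)[:2])
```

```text
stopR [ 406.6 -101.9]
stopL [406.1  17.8]
endR [ 398.4 -117.9]
endL [396.6  34.4]
frontR [ 517.7 -101.6]
frontL [515.   17.9]
s2R [550.9 -99.4]
s2L [548.3  20.2]
barR [561.5 -97.3]
barL [559.1  19.5]
scrFR [ 412.3 -108.8]
scrFL [411.2  25.2]
scrBR [ 542.5 -107.3]
scrBL [540.1  26.8]
```

```bash
python3 -m creep '[[[-0.6,0.2,2],0.02],[[-1.5,0.5,6],0.02],[[-2.5,0.9,10.5],0.02],[[-3.1,1.2,14.5],0.02],[[-3.1,1.2,17.5],0.02],[[-3.1,1.2,19],0.02],[[-3.1,1.2,19.6],0.02],[[-3.1,1.2,19.6],0.02],[[-3.1,1.2,19.6],0.02],[[-3.1,1.2,19.6],0.02]]' 1
python3 - <<'E'
from h import *
f=r.grab_frame("side");g=r.grab_frame("scene")
o=np.hstack([cv2.resize(g[140:240,205:330],(400,320)),cv2.resize(f[155:275,180:310],(400,320))])
cv2.imwrite("pics/c2.png",o)
E
```

```text
time: 2.8
ee_pos: [531.0, -40.7, 56.2]
ee_rot: [[-1.0, -0.018, 0.003], [-0.018, 1.0, 0.001], [-0.003, 0.001, -1.0]]
ft_force: [0.1, 0.8, -0.1]
grip_width: 0.002
gripper_force: 0.0
```

View pics/c2.png

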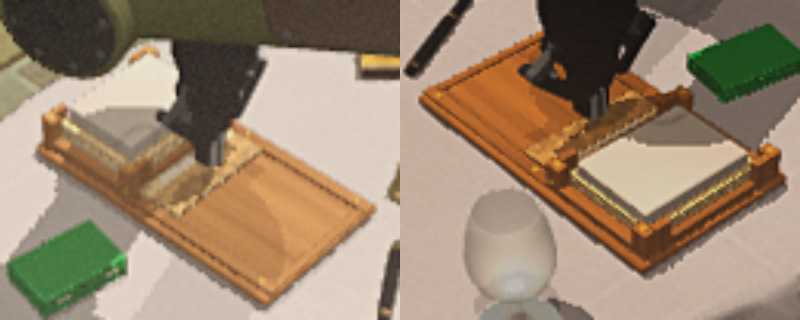

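The fingertips are above the cork strip and clear of the pile. I'll descend gently.

```bash
python3 -m creep '[[[0,-0.1,0.3],0],[[0,-0.1,0.7],0],[[0,-0.1,1.0],0],[[0,-0.1,1.1],0],[[0,-0.1,1.1],0],[[0,-0.1,1.1],0]]'; python3 -m creep '[[[0,0,0.05],0],[[0,0,0.1],0],[[0,0,0.1],0],[[0,0,0.1],0]]';python3 -m creep '[[[0,0,0.05],0],[[0,0,0.1],0],[[0,0,0.1],0],[[0,0,0.1],0]]'
```

```text
time: 3.5
ee_pos: [530.0, -41.8, 43.3]
ee_rot: [[-1.0, -0.018, -0.0], [-0.018, 1.0, -0.0], [0.0, -0.0, -1.0]]
ft_force: [0.3, -0.2, -0.0]
grip_width: -0.001
gripper_force: 0.0
time: 3.9
ee_pos: [530.0, -41.8, 42.3]
ee_rot: [[-1.0, -0.018, -0.0], [-0.018, 1.0, 0.0], [0.0, 0.0, -1.0]]
ft_force: [0.1, 1.0, 0.5]
grip_width: -0.005
gripper_force: 0.0
time: 4.3
ee_pos: [530.0, -41.8, 41.3]
ee_rot: [[-1.0, -0.018, -0.0], [-0.018, 1.0, 0.0], [0.0, 0.0, -1.0]]
ft_force: [0.2, 0.4, 0.4]
grip_width: 0.004
gripper_force: 0.0
```

```bash
python3 -m creep '[[[0,0,0.05],0],[[0,0,0.08],0],[[0,0,0.08],0],[[0,0,0.08],0]]';python3 -m creep '[[[0,0,0.03],0],[[0,0,0.05],0],[[0,0,0.05],0]]';python3 -m creep '[[[0,0,0.03],0],[[0,0,0.05],0],[[0,0,0.05],0]]'
```

```text
time: 4.7
ee_pos: [530.0, -41.8, 40.5]
ee_rot: [[-1.0, -0.018, -0.0], [-0.018, 1.0, 0.0], [0.0, 0.0, -1.0]]
ft_force: [0.2, -0.7, -0.2]
grip_width: -0.003
gripper_force: 0.0
time: 5.0
ee_pos: [530.1, -41.8, 40.2]
ee_rot: [[-1.0, -0.018, 0.0], [-0.018, 1.0, 0.0], [-0.0, 0.0, -1.0]]
ft_force: [-0.9, 0.8, 1.9]
grip_width: 0.001
gripper_force: 0.9
time: 5.3
ee_pos: [530.1, -41.8, 40.0]
ee_rot: [[-1.0, -0.018, 0.0], [-0.018, 1.0, -0.0], [-0.0, -0.0, -1.0]]
ft_force: [-1.9, 0.3, 5.5]
grip_width: -0.002
gripper_force: 2.5
```

```bash
python3 -m creep '[[[0,0,0.04],0],[[0,0,0.08],0],[[0,0,0.11],0],[[0,0,0.11],0],[[0,0,0.11],0]]'
```

```text
time: 5.8
ee_pos: [530.5, -42.0, 39.8]
ee_rot: [[-1.0, -0.018, 0.001], [-0.018, 1.0, -0.0], [-0.001, -0.0, -1.0]]
ft_force: [-3.0, 0.4, 8.7]
grip_width: 0.002
gripper_force: 4.4
```

```bash
python3 -m creep '[[[0,0,0.04],0],[[0,0,0.08],0],[[0,0,0.08],0],[[0,0,0.08],0]]'; python3 -m creep '[[[0.1,0,0],0],[[0.3,0,0],0],[[0.6,0,0],0],[[0.9,0,0],0],[[1.0,0,0],0],[[1.0,0,0],0]]'
```

```text
time: 6.2
ee_pos: [530.8, -42.0, 39.7]
ee_rot: [[-1.0, -0.018, 0.002], [-0.018, 1.0, -0.001], [-0.002, -0.001, -1.0]]
ft_force: [-3.7, 0.3, 10.7]
grip_width: -0.0
gripper_force: 5.8
time: 6.8
ee_pos: [522.3, -41.8, 39.9]
ee_rot: [[-1.0, -0.018, 0.006], [-0.018, 1.0, 0.0], [-0.006, 0.0, -1.0]]
ft_force: [3.2, 1.2, 6.2]
grip_width: -0.001
gripper_force: 3.5
```

```bash
python3 -m creep '[[[0,0,0.06],0],[[0,0,0.12],0],[[0,0,0.16],0],[[0,0,0.16],0],[[0,0,0.16],0]]'
cat > edge.py <<'E'
from h import *
# board front edge: cork/apron brightness step, along columns beside the fingers
s=r.sense();f=r.grab_frame("wrist");C=r.get_calibration("wrist");T=wristT(s,C)
cv2.imwrite("pics/w_%d.png"%(s["time"]*100),f)
hsv=cv2.cvtColor(f,cv2.COLOR_BGR2LAB).astype(float)
yaw=.015;ax=np.array([np.cos(yaw),np.sin(yaw)]);ay=np.array([-ax[1],ax[0]])
o=np.array([562.,-40.])
for yy in(-50,-40,-30,30,40,50):
    xs=np.arange(-148,-25,0.5);v=[]
    for x in xs:
        w=o+ax*x+ay*yy;u=proj(C,[w[0],w[1],21],T)
        q=cv2.getRectSubPix(f,(3,3),(float(u[0]),float(u[1]))).astype(float).mean((0,1));v.append(q[0]/(q[2]+1))
    v=np.array(v);k=6
    g=np.array([v[i:i+k].mean()-v[i-k:i].mean() for i in range(k,len(v)-k)])
    i=g.argmax();print(yy,xs[i+k],round(g[i],3),end=" | ")
print(s["ft_force"].round(1),s["ee_pos"].round(1))
E
python3 edge.py
```

```text
time: 7.3
ee_pos: [522.4, -41.8, 39.5]
ee_rot: [[-1.0, -0.019, 0.006], [-0.019, 1.0, -0.0], [-0.006, -0.0, -1.0]]
ft_force: [-1.9, 0.6, 15.1]
grip_width: -0.004
gripper_force: 7.1
-50 -55.0 0.095 | -40 -55.0 0.083 | -30 -55.0 0.075 | 30 -54.5 0.086 | 40 -54.5 0.081 | 50 -54.5 0.076 | [-1.9  0.6 15.1] [522.4 -41.8  39.5]
```

The board followed, with its front edge moving about 9 mm. Continue.

```bash
python3 -m creep '[[[0.2,0,0],0],[[0.5,0,0.02],0],[[0.8,0,0.02],0],[[1.1,0,0.02],0],[[1.4,0,0.02],0],[[1.7,0,0.02],0],[[2.0,0,0.02],0]]';  python3 edge.py
```

```text
time: 8.05
ee_pos: [504.0, -42.0, 39.7]
ee_rot: [[-1.0, -0.019, 0.011], [-0.019, 1.0, 0.0], [-0.011, 0.0, -1.0]]
ft_force: [5.3, 0.5, 10.9]
grip_width: -0.001
gripper_force: 5.0
-50 -39.0 0.108 | -40 -40.5 0.118 | -30 -73.5 0.084 | 30 -35.0 0.133 | 40 -40.5 0.151 | 50 -36.5 0.093 | [ 5.3  0.5 10.9] [504.  -42.   39.7]
```

```bash
python3 -m creep '[[[0.3,0,0.03],0],[[0.6,0,0.03],0],[[0.9,0,0.03],0],[[1.2,0,0.04],0],[[1.5,0,0.04],0],[[1.8,0,0.04],0],[[2.1,0,0.04],0],[[2.4,0,0.04],0],[[2.7,0,0.04],0],[[3.0,0,0.04],0]]';  python3 edge.py
```

```text
time: 9.1
ee_pos: [474.0, -42.5, 39.6]
ee_rot: [[-1.0, -0.019, 0.011], [-0.019, 1.0, 0.0], [-0.011, 0.0, -1.0]]
ft_force: [3.9, -0.6, 11.6]
grip_width: -0.001
gripper_force: 6.0
-50 -69.0 0.105 | -40 -70.5 0.114 | -30 -103.0 0.077 | 30 -65.0 0.131 | 40 -70.5 0.158 | 50 -36.0 0.205 | [ 3.9 -0.6 11.6] [474.  -42.5  39.6]
```

```bash
python3 -m creep '[[[0.4,0,0],0],[[0.8,0,0],0],[[1.2,0,0],0],[[1.6,0,0],0],[[2.0,0,0],0],[[2.4,0,0],0],[[2.8,0,0],0],[[3.2,0,0],0],[[3.6,0,0],0],[[4.0,0,0],0],[[4.3,0,0],0]]';  python3 edge.py
```

```text
time: 10.25
ee_pos: [430.7, -43.3, 39.5]
ee_rot: [[-1.0, -0.019, 0.01], [-0.019, 1.0, 0.0], [-0.01, 0.0, -1.0]]
ft_force: [3.8, 0.9, 12.6]
grip_width: 0.005
gripper_force: 6.5
-50 -112.5 0.087 | -40 -114.0 0.118 | -30 -108.5 0.073 | 30 -108.5 0.126 | 40 -114.0 0.149 | 50 -79.5 0.202 | [ 3.8  0.9 12.6] [430.7 -43.3  39.5]
```

```bash
python3 -m creep '[[[0.2,0,0],0],[[0.4,0,0],0],[[0.6,0,0],0],[[0.8,0,0],0],[[0.8,0,0],0]]'; python3 -m creep '[[[0.1,0,0],0],[[0.2,0,0],0],[[0.2,0,0],0]]';  python3 edge.py
```

```text
time: 10.8
ee_pos: [422.6, -43.5, 39.5]
ee_rot: [[-1.0, -0.019, 0.01], [-0.019, 1.0, 0.0], [-0.01, 0.0, -1.0]]
ft_force: [2.0, 1.1, 14.5]
grip_width: -0.005
gripper_force: 6.9
time: 11.1
ee_pos: [420.7, -43.5, 39.5]
ee_rot: [[-1.0, -0.019, 0.01], [-0.019, 1.0, 0.0], [-0.01, 0.0, -1.0]]
ft_force: [1.7, 1.0, 13.7]
grip_width: -0.003
gripper_force: 6.7
-50 -88.5 0.096 | -40 -124.0 0.112 | -30 -118.5 0.073 | 30 -118.5 0.124 | 40 -124.0 0.149 | 50 -89.5 0.205 | [ 1.7  1.  13.7] [420.7 -43.5  39.5]
```

```bash
python3 -m creep '[[[0.1,0,0],0],[[0.2,0,0],0],[[0.2,0,0],0]]'; python3 -m creep '[[[0.1,0,0],0],[[0.15,0,0],0],[[0.15,0,0],0]]'
```

```text
time: 11.45
ee_pos: [418.7, -43.5, 39.5]
ee_rot: [[-1.0, -0.019, 0.01], [-0.019, 1.0, 0.0], [-0.01, 0.0, -1.0]]
ft_force: [3.1, 0.5, 13.5]
grip_width: -0.005
gripper_force: 6.7
time: 11.75
ee_pos: [417.5, -43.5, 39.6]
ee_rot: [[-1.0, -0.019, 0.011], [-0.019, 1.0, 0.0], [-0.011, 0.0, -1.0]]
ft_force: [4.8, -0.2, 12.4]
grip_width: -0.001
gripper_force: 6.2
```

```bash
python3 -m creep '[[[0.06,0,0],0],[[0.1,0,0],0],[[0.1,0,0],0]]'; python3 -m creep '[[[0.06,0,0],0],[[0.1,0,0],0],[[0.1,0,0],0]]'
```

```text
time: 12.05
ee_pos: [417.4, -43.5, 39.8]
ee_rot: [[-1.0, -0.019, 0.013], [-0.019, 1.0, 0.001], [-0.013, 0.0, -1.0]]
ft_force: [9.2, -1.0, 9.4]
grip_width: -0.002
gripper_force: 4.7
time: 12.35
ee_pos: [416.4, -43.4, 39.7]
ee_rot: [[-1.0, -0.019, 0.013], [-0.019, 1.0, 0.001], [-0.013, 0.001, -1.0]]
ft_force: [8.9, -0.3, 9.3]
grip_width: 0.002
gripper_force: 4.7
```

At the stop: the horizontal force rose and the tip began slipping. Lift and look.

```bash
python3 -m creep '[[[0,0,-0.3],0],[[0,0,-1.2],0],[[0,0,-3],0],[[0,0,-6],0],[[-1,0,-10],0],[[-3,0,-14],0],[[-5,0,-18],0],[[-6,0,-20],0],[[-6,0,-21],0],[[-6,0,-21],0],[[-6,0,-21],0],[[-6,0,-21],0]]'
python3 - <<'E'
from h import *
import pickle
s=r.sense();f=r.grab_frame("wrist");g=r.grab_frame("side")
pickle.dump((s,f),open("w3.pkl","wb"))
o=np.zeros((600,800,3),np.uint8);o[:384,:512]=f;o[384:,:260]=cv2.resize(g[155:263,180:310],(260,216))
h=r.grab_frame("scene");o[384:,260:520]=cv2.resize(h[140:248,200:330],(260,216))
cv2.imwrite("pics/w3.png",o)
E
```

```text
time: 13.55
ee_pos: [470.6, -42.9, 243.9]
ee_rot: [[-1.0, -0.018, -0.002], [-0.018, 1.0, -0.0], [0.002, -0.0, -1.0]]
ft_force: [-0.6, -0.2, -0.9]
grip_width: -0.005
gripper_force: 0.0
```

View pics/w3.png

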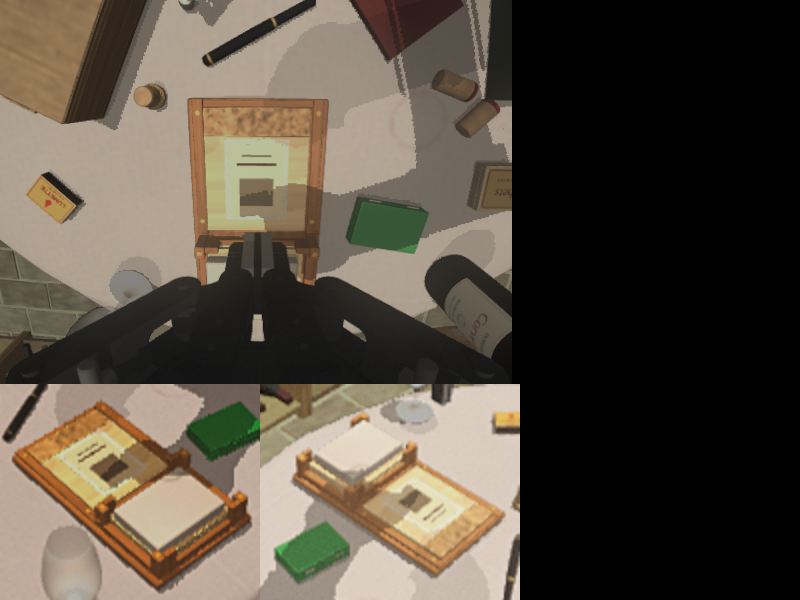

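The board is out against the stop, with the label at about (256,180) in the wrist view. The pile has sunk and lies square.

Run:
```python
from h import *
import pickle
np.set_printoptions(precision=1,suppress=True)
s,f=pickle.load(open("w3.pkl","rb"));C=r.get_calibration("wrist");T=wristT(s,C)
h=f.astype(int)
for n,p in dict(FR=(224,139),FL=(287,139),BR=(227,219),BL=(289,219),cFR=(203,107),cFL=(312,107),c2R=(204,136),c2L=(309,136)).items(): print(n,onz(C,p,21,T)[:2])
A=r.get_calibration("scene");B=r.get_calibration("side")
print("bottle foot sc",onz(A,(176,236),0)[:2],"sd",onz(B,(342,183),0)[:2])
# bottle cap triangulation
o1,d1=ray(A,(165,143));o2,d2=ray(B,(358,81))
t=np.linalg.lstsq(np.c_[d1,-d2],o2-o1,rcond=None)[0];print("cap",o1+d1*t[0],o2+d2*t[1])
```

```text
FR [441.2 -79.3]
FL [439.9  -8.1]
BR [538.6 -77. ]
BL [537.2  -1.1]
cFR [ 406.3 -102.1]
cFL [404.2  17.9]
c2R [ 438.1 -101.9]
c2L [436.   16.6]
bottle foot sc [620.2 244.5] sd [647.2 218.6]
cap [628.9 228.8 308.6] [633.2 232.9 310.3]
```

```bash
python3 -m creep '[[[-0.1,1.5,0],-0.06],[[-0.4,4.5,0],-0.18],[[-0.7,8,0],-0.32],[[-1,11.5,0],-0.46],[[-1.3,15,0],-0.6],[[-1.5,18.5,0],-0.74],[[-1.7,22,0],-0.88],[[-1.9,25.5,0],-1.02],[[-2.1,29,0],-1.16],[[-2.3,32.5,0],-1.3],[[-2.5,35.5,0],-1.44],[[-2.6,37.2,0],-1.57]]' -1; python3 -m creep '[[[0,0,0],0],[[0,0,0],0],[[0,0,0],0]]'
python3 - <<'E'
from h import *
import pickle
s=r.sense();f=r.grab_frame("wrist")
pickle.dump((s,f),open("w4.pkl","wb"));print(s["joints"].round(2))
cv2.imwrite("pics/w4.png",cv2.resize(f,(800,600),interpolation=cv2.INTER_CUBIC))
E
```

```text
time: 14.9
ee_pos: [490.3, 331.5, 244.3]
ee_rot: [[0.024, -1.0, -0.001], [-1.0, -0.024, -0.001], [0.001, 0.001, -1.0]]
ft_force: [-0.3, 0.1, 0.3]
grip_width: 1.001
gripper_force: 0.0
time: 15.2
ee_pos: [490.9, 328.9, 245.5]
ee_rot: [[0.015, -1.0, 0.0], [-1.0, -0.015, -0.0], [0.0, -0.0, -1.0]]
ft_force: [-0.3, -0.4, 0.2]
grip_width: 1.002
gripper_force: 0.0
[ 0.93  0.02  0.05  0.   -1.61 -0.91]
```

View pics/w4.png

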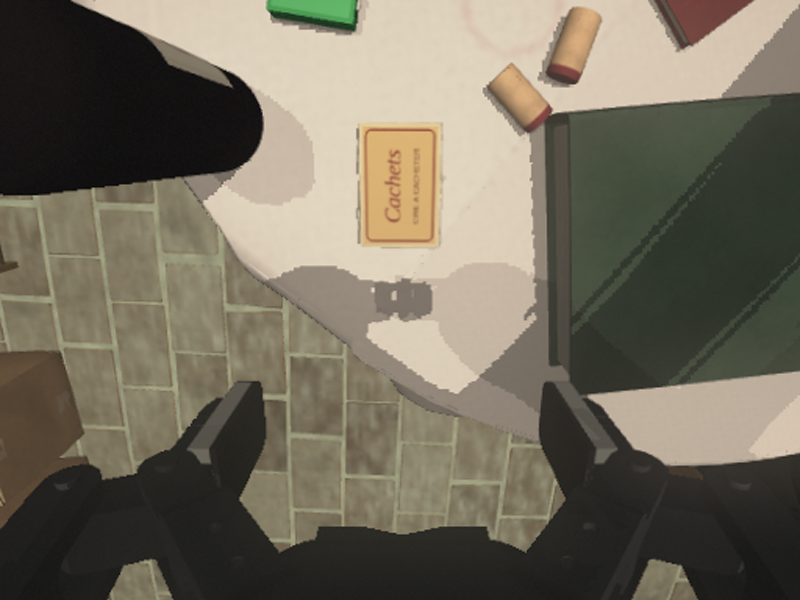

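The wrist view confirms the lettered tin ("Cachets"), with its top corners at about (362,123), (443,123), (440,247) and (363,246) in view pixels. The bottle at (150,110) and the green book at (680,250) flank it.

Run:
```python
from h import *
import pickle
np.set_printoptions(precision=3,suppress=True)
s,f=pickle.load(open("w4.pkl","rb"));C=r.get_calibration("wrist");T=wristT(s,C)
hsv=cv2.cvtColor(f,cv2.COLOR_BGR2HSV)
m=cv2.inRange(hsv,(10,70,60),(30,255,255));n,l,st,c=cv2.connectedComponentsWithStats(m)
i=[k for k in range(1,n) if 225<c[k][0]<290 and 70<c[k][1]<160];i=max(i,key=lambda k:st[k][4]);print(st[i],c[i])
cn=max(cv2.findContours((l==i).astype(np.uint8),0,1)[0],key=cv2.contourArea)
W=np.array([onz(C,p[0],21,T)[:2] for p in cn],np.float32);R=cv2.minAreaRect(W);print(R)
for p in((362,123),(443,123),(440,247),(363,246)): print(onz(C,np.array(p)/1.5625,21,T)[:2])
for p in((570,115),(560,365)): print("book",onz(C,np.array(p)/1.5625,45,T)[:2])
```

```text
[ 230   79   53   79 3999] [255.523 117.949]
((493.9181823730469, 278.8845520019531), (57.58506393432617, 85.77168273925781), 0.5960444211959839)
[520.105 236.227]
[464.152 235.385]
[463.041 322.442]
[520.007 322.558]
book [384.259 229.804]
book [371.49  405.673]
```

```bash
python3 -m creep '[[[1,0,2],0],[[3,-0.1,6],0],[[5,-0.2,10],0],[[5,-0.2,14],0],[[5,-0.2,17],0],[[5,-0.2,18.5],0],[[5,-0.2,19],0],[[5,-0.2,19],0],[[5,-0.2,19],0]]' -1; python3 -m creep '[[[0,0,1],0],[[0,0,2.2],0],[[0,0,3],0],[[0,0,3.3],0],[[0,0,3.3],0],[[0,0,3.3],0]]'
```

```text
time: 16.15
ee_pos: [494.6, 280.3, 57.5]
ee_rot: [[0.017, -1.0, 0.002], [-1.0, -0.017, 0.002], [-0.002, -0.002, -1.0]]
ft_force: [-0.2, 0.2, 0.3]
grip_width: 1.002
gripper_force: 0.0
time: 16.75
ee_pos: [493.9, 279.7, 22.6]
ee_rot: [[0.017, -1.0, 0.0], [-1.0, -0.017, 0.0], [-0.0, -0.0, -1.0]]
ft_force: [-0.7, 0.2, 0.0]
grip_width: 1.002
gripper_force: 0.0
```

```bash
python3 -m creep '[[[0,0,0.2],0],[[0,0,0.3],0],[[0,0,0.3],0]]'; python3 -m creep '[[[0,0,0],0],[[0,0,0],0],[[0,0,0],0],[[0,0,0],0],[[0,0,0],0],[[0,0,0],0],[[0,0,0],0]]' 1 30
```

```text
time: 17.05
ee_pos: [493.7, 279.6, 19.3]
ee_rot: [[0.017, -1.0, -0.0], [-1.0, -0.017, 0.0], [-0.0, 0.0, -1.0]]
ft_force: [-0.4, 0.1, 0.7]
grip_width: 1.001
gripper_force: 0.0
time: 17.75
ee_pos: [493.8, 279.7, 19.7]
ee_rot: [[0.017, -1.0, 0.0], [-1.0, -0.017, 0.0], [-0.0, -0.0, -1.0]]
ft_force: [-0.2, 0.8, 2.3]
grip_width: 0.68
gripper_force: 33.8
```

```bash
python3 -m creep '[[[0,0,-0.5],0],[[0,0,-2],0],[[0,0,-5],0],[[1,0,-8],0],[[3,0.1,-10],0],[[6,0.2,-10],0],[[9.5,0.3,-10],0],[[13,0.4,-10],0],[[16.5,0.5,-10],0],[[20,0.6,-10],0],[[23.5,0.7,-10],0],[[26.5,0.8,-10],0]]'; python3 -m creep '[[[2,0.1,0],0],[[3.5,0.1,0],0],[[4.6,0.2,0],0],[[5.2,0.2,0],0],[[5.5,0.2,0],0],[[5.5,0.2,0],0],[[5.5,0.2,0],0],[[5.5,0.2,0],0]]'
python3 - <<'E'
from h import *
s=r.sense();f=r.grab_frame("wrist");g=r.grab_frame("side");h=r.grab_frame("scene")
o=np.zeros((600,800,3),np.uint8);o[:384,:512]=f;o[384:,:260]=cv2.resize(g[155:263,180:310],(260,216))
o[384:,260:520]=cv2.resize(h[140:248,200:330],(260,216));cv2.imwrite("pics/w5.png",o)
E
```

```text
time: 18.95
ee_pos: [490.0, 12.9, 120.5]
ee_rot: [[0.017, -1.0, 0.001], [-1.0, -0.017, 0.0], [-0.0, -0.001, -1.0]]
ft_force: [0.1, -0.3, -2.1]
grip_width: 0.682
gripper_force: 33.5
time: 19.75
ee_pos: [489.2, -40.1, 119.4]
ee_rot: [[0.018, -1.0, -0.0], [-1.0, -0.018, 0.0], [-0.0, 0.0, -1.0]]
ft_force: [-0.4, 0.4, -1.0]
grip_width: 0.677
gripper_force: 33.5
```

View pics/w5.png

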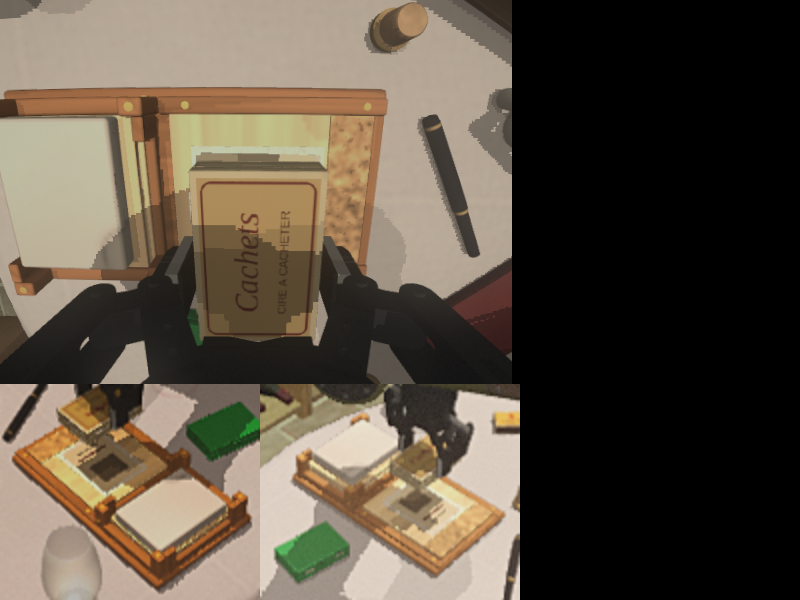

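The tin is held level above the label, clear of the bar and pile. Lower it.

```bash
python3 -m creep '[[[0,0,0.8],0],[[0,0,2.2],0],[[0,0,4],0],[[0,0,5.5],0],[[0,0,6.6],0],[[0,0,7.2],0],[[0,0,7.4],0],[[0,0,7.4],0],[[0,0,7.4],0]]'; python3 -m creep '[[[0,0,0.05],0],[[0,0,0.1],0],[[0,0,0.15],0],[[0,0,0.2],0],[[0,0,0.2],0],[[0,0,0.2],0]]'; python3 -m creep '[[[0,0,0.05],0],[[0,0,0.1],0],[[0,0,0.1],0],[[0,0,0.1],0]]'
```

```text
time: 20.8
ee_pos: [489.6, -40.5, 46.1]
ee_rot: [[0.017, -1.0, 0.001], [-1.0, -0.017, 0.0], [-0.0, -0.001, -1.0]]
ft_force: [-0.5, 0.3, -2.0]
grip_width: 0.677
gripper_force: 33.5
time: 21.4
ee_pos: [489.1, -40.5, 43.4]
ee_rot: [[0.017, -1.0, -0.0], [-1.0, -0.017, -0.0], [0.0, 0.0, -1.0]]
ft_force: [-0.1, 0.1, -1.2]
grip_width: 0.678
gripper_force: 33.5
time: 21.8
ee_pos: [489.1, -40.5, 42.4]
ee_rot: [[0.017, -1.0, -0.0], [-1.0, -0.017, 0.0], [-0.0, 0.0, -1.0]]
ft_force: [0.6, -0.1, -1.0]
grip_width: 0.682
gripper_force: 33.5
```

```bash
python3 -m creep '[[[0,0,0.05],0],[[0,0,0.1],0],[[0,0,0.1],0],[[0,0,0.1],0]]'; python3 -m creep '[[[0,0,0.03],0],[[0,0,0.06],0],[[0,0,0.06],0],[[0,0,0.06],0]]'; python3 -m creep '[[[0,0,0.03],0],[[0,0,0.05],0],[[0,0,0.05],0],[[0,0,0.05],0]]'
```

```text
time: 22.2
ee_pos: [489.1, -40.5, 41.4]
ee_rot: [[0.017, -1.0, -0.0], [-1.0, -0.017, 0.0], [-0.0, 0.0, -1.0]]
ft_force: [0.1, 0.6, -1.8]
grip_width: 0.678
gripper_force: 33.5
time: 22.6
ee_pos: [489.2, -40.5, 40.8]
ee_rot: [[0.017, -1.0, 0.0], [-1.0, -0.017, 0.0], [-0.0, -0.0, -1.0]]
ft_force: [-0.6, 1.3, -1.1]
grip_width: 0.682
gripper_force: 33.5
time: 23.0
ee_pos: [489.4, -40.6, 40.8]
ee_rot: [[0.017, -1.0, 0.0], [-1.0, -0.017, -0.0], [0.0, -0.0, -1.0]]
ft_force: [-1.9, -0.3, 3.6]
grip_width: 0.682
gripper_force: 34.1
```

Contact. Release and retreat.

```bash
python3 -m creep '[[[0,0,0],0],[[0,0,0],0],[[0,0,0],0]]' -0.5; python3 -m creep '[[[0,0,0],0],[[0,0,0],0],[[0,0,0],0],[[0,0,0],0],[[0,0,0],0]]' -1; python3 -m creep '[[[0,0,-0.5],0],[[0,0,-1.5],0],[[0,0,-4],0],[[0,0,-7],0],[[1,0,-11],0],[[-1,0,-15],0],[[-4,0,-18],0],[[-7,0,-20],0],[[-10,0,-20],0],[[-11,0,-20],0],[[-11,0,-20],0],[[-11,0,-20],0]]'
python3 - <<'E'
from h import *
np.set_printoptions(precision=1,suppress=True)
s=r.sense();f=r.grab_frame("wrist");g=r.grab_frame("side");h=r.grab_frame("scene")
o=np.zeros((600,800,3),np.uint8);o[:384,:512]=f;o[384:,:260]=cv2.resize(g[155:263,180:310],(260,216))
o[384:,260:520]=cv2.resize(h[140:248,200:330],(260,216));cv2.imwrite("pics/w6.png",o)
C=r.get_calibration("wrist");T=wristT(s,C)
m=cv2.inRange(cv2.cvtColor(f,cv2.COLOR_BGR2HSV),(8,60,60),(26,255,255))
for p in((489,-41,42),(458,-41,42),(520,-41,42),(489,3,42),(489,-85,42),(405,-42,21)): print(p,np.array(proj(C,p,T)))
E
```

```text
time: 23.3
ee_pos: [489.1, -40.5, 40.0]
ee_rot: [[0.017, -1.0, -0.0], [-1.0, -0.017, 0.0], [-0.0, 0.0, -1.0]]
ft_force: [1.0, 1.1, 0.1]
grip_width: 0.749
gripper_force: 0.0
time: 23.8
ee_pos: [489.2, -40.5, 40.3]
ee_rot: [[0.017, -1.0, -0.0], [-1.0, -0.017, 0.0], [-0.0, 0.0, -1.0]]
ft_force: [0.6, -0.2, 0.2]
grip_width: 1.007
gripper_force: 0.0
time: 25.0
ee_pos: [487.2, 69.0, 240.4]
ee_rot: [[0.017, -1.0, -0.0], [-1.0, -0.017, -0.0], [0.0, 0.0, -1.0]]
ft_force: [-0.4, -0.0, 0.2]
grip_width: 1.0
gripper_force: 0.0
(489, -41, 42) [257.5  59.2]
(458, -41, 42) [289.   59.8]
(520, -41, 42) [226.   58.7]
(489, 3, 42) [256.7 105.1]
(489, -85, 42) [258.3  10.3]
(405, -42, 21) [337.2  62.5]
```

View pics/w6.png

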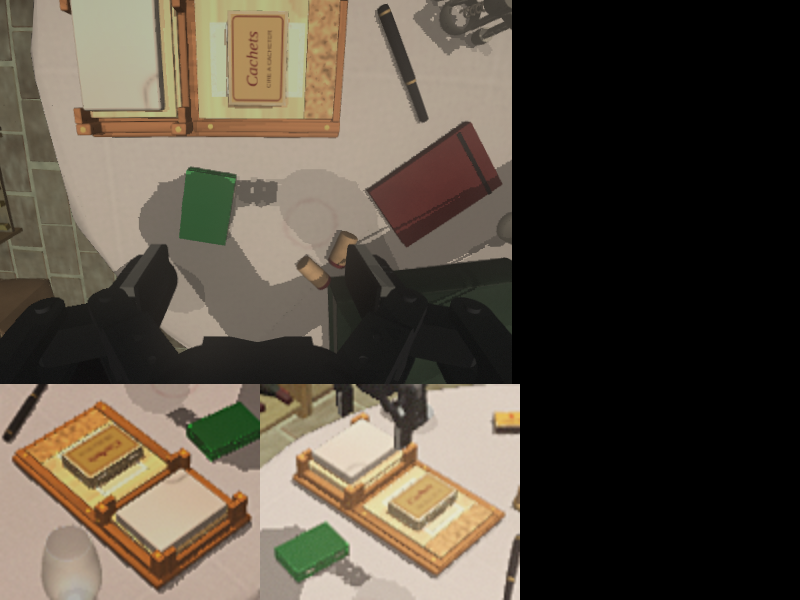

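The tin at (257,58) lies flat and centred on the label, within a pixel of the predicted (226–289, 10–105). The board is at the stop and the pile is square in the pocket. Handing in.

```bash
python3 -c "
from plant import r
print(r.hand_in())"
```

```text
the job is handed in; nothing more can be done
None
```

I drew the board out to the apron stop, the pile sank square into the press, the tin lies flat on the middle of the label, and I handed the job in at about 25 s; it gave no verdict back.

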